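# Show the target rod to the inspection camera by way of the mirror

### The job

Take the longer of the two white-headed rods out of the wooden rack, stand it end-down fully home in the hole of the single aluminium socket block and let it go. Then take the sprung mirror by the black grip on its top and turn it until the bench camera sees the middle of the rod's head in the mirror, and finish while still holding the grip at that angle, as the mirror springs back when let go. Do not touch the mirror glass, and leave the short rod and the other things where they are.

Things in the scene. Friction and masses are not known exactly. Their poses are not given: they have to be found in the camera images.
- target_rod: The longer of two upright rods that stand in the wooden rack: 110 mm long, steel shank 10 mm thick and 74 mm long with a rounded foot, above it a white cylindrical head 18 mm thick and 36 mm tall with a thin dark ring at mid-height. About 60 g. Origin: centre of the foot; z runs up the rod. Round, so it may be gripped from any side.
- target_mark (a point): The dark ring of the long rod, on its axis at mid-head, 92 mm above the foot: the mark the camera must see.
- short_rod: The other rod in the rack, to be left there: same shank, but its head is only 18 mm tall (whole rod 92 mm). Origin: centre of the foot.
- rack: Fixed wooden rack, 104 x 44 x 44 mm, with two blind holes 12.5 mm wide and 38 mm deep (floor 6 mm above the worktop), 60 mm apart along its x axis (30 mm to each side of its origin). Each holds one rod; which is in which changes. Close the fingers across the rack (along its y axis) to stay clear of the neighbouring rod. Origin: centre of the underside.
- socket: Fixed aluminium block, 44 x 44 x 44 mm, with a single blind hole at its centre, 12.5 mm wide and 38 mm deep with a 2 mm chamfer. A rod standing in it has its foot 6 mm, and the long rod its ring 98 mm, above the worktop. Origin: centre of the underside.
- socket_mouth (a point): Centre of the mouth of the socket's hole, 44 mm above the worktop.
- bench: Fixed inspection bench: a dark rail 36 mm wide and 12 mm high that carries the turning mirror on a round foot at one end and a small grey camera (36 x 44 x 36 mm, top 114 mm above the worktop) at the other. Origin: on the worktop, under the mirror's upright axis; the rail and camera lie along its -y axis, so the camera looks at the mirror along its +y axis.
- lens (a point): Centre of the camera's front lens, 112 mm from the mirror's axis along the bench's -y axis, 96 mm above the worktop.
- mirror_grip (a point): Middle of the place to grip the mirror: a black upright flat grip on top of the mirror, centred on its axis, 12 mm thick, 40 mm long, 134 to 176 mm above the worktop; this point lies at 158 mm. Its axes turn with the mirror: x is the mirror's normal, pointing out of the reflecting face, y runs along the grip. Close the fingers along x (across the thickness), one in front of and one behind the mirror's plane.
- mirror (a joint): Angle of the mirror about its upright axis, rad. 0: at rest against its stop, the normal 190 degrees from the bench's x axis (counterclockwise seen from above); it grows as the mirror is turned counterclockwise seen from above, up to 1.05. A spring pulls it back to 0 (about 0.02 N m at 0, 0.14 N m at 1 rad), so it springs back when let go. The needed angle lies between 0.3 and 0.85 rad.
- mirror_face (a point): Centre of the reflecting face of the mirror glass, a pane of 60 x 60 mm, this point 96 mm above the worktop, its reflecting face on the turning axis, framed; top of the frame 129 mm (a 24 mm wide bracket goes up to 134 mm). The glass must not be touched. Its x axis is the normal.
- sight (a point): The camera's line of sight after reflection: starts on the mirror's axis 96 mm above the worktop, its x axis points level where the camera looks by way of the mirror. It obeys the law of reflection, so it turns twice as far as the mirror, and points at the rod when the mirror's normal halves the angle between the directions to the lens and to the rod. Nothing is drawn there.
- brush: Bystander, to be left alone: slim brush with a wooden handle, 10 x 157 x 10 mm, lying between the socket and the mirror. Origin: centre of its underside.
- loupe: Bystander, to be left alone: folded steel loupe, 27 x 42 x 13 mm, lying beside the rail. Origin: centre of its underside.

How it is judged (in metres and radians):
On the way, in this order (a step that is already met when the one before it is completed fails the run):
1. the long rod stands fully home in the socket, released (horizontal distance between target_rod and socket_mouth below 0.006 m and height (world z) of target_rod below 0.012 m and angle between target_rod's own z axis and vertical below 0.12 rad and contact force between the fingers and target_rod below 0.1 N), for 0.2 s.
2. the fingers hold the mirror so that the camera sees the rod's ring in it (x of target_mark in the frame of sight above 0.05 m and y of target_mark in the frame of sight between -0.01 and 0.01 m and velocity of joint mirror between -0.1 and 0.1 rad/s and contact force between the fingers and mirror above 0.5 N), for 0.3 s.
At the end, for the whole second after the job is handed in: Long rod in the socket (foot within 6 mm of the hole axis, under 12 mm above the worktop, lean under 0.12 rad), not touched by the fingers; reflected line of sight passes within 10 mm sideways of its ring; mirror still (under 0.1 rad/s), fingers pressing on it with over 0.5 N (all of step 1 and all of step 2); the arm keeps its last pose, push and grip.
It fails at once if the mirror glass is touched (more than 0.5 N) (contact force between mirror_glass and anything else above 0.5 N).
It fails at once if the short rod leaves its hole or is moved by more than 20 mm (distance of short_rod from where it was at the start of the episode above 0.02 m).
It fails at once if the loose brush or the loupe is moved by more than 30 mm (distance of any of brush, loupe from where it was at the start of the episode above 0.03 m).
It also fails if it takes over 54 s, if anything falls off the work surface, if the arm or the gripper's body presses on something with over 40 N, if the wrist force passes 120 N, or if a joint passes its speed limit or range.

### The arm

A 6-joint arm with a two-finger parallel gripper is mounted at the origin on a cart in front of the work surface, level with it; the furniture and walls round the work are solid. World frame = base frame: x ahead of the robot, y to its left, z up, the work surface at z = 0. Lengths are in m, angles in degrees, forces in N, time in s.
With the tool pointing down it reaches from about 0.4 to 0.825 m from the base axis. Payload 7 kg.
Tool frame: the origin (TCP) lies at the very end of the fingers, on their centre line; the grasp point (between the pads) lies 19 mm behind it; z points along the fingers, y is the direction in which the jaws open and shut (so a half turn about z gives the same grasp; the last joint's range is limited). The gripper opens to 88 mm and grips with 3 to 60 N. Pads are 19 mm wide; open, the fingers measure 130 mm over their backs; the gripper's body (78 mm by 193 mm) begins 47 mm behind the grasp point.
Start: joints at [-57.118, 20.546, 0.682, 0, -70.136, -16.507], TCP at [0.19, -0.648, 0.227] pointing down, gripper open.
Joint ranges: [-176.03, 176.03], [-82.01, 121.73], [-58.28, 71.71], [-173.87, 95.51], [-174.79, -0.11], [-173.66, 173.66]. Speed limits (degrees/s): [136.94, 136.94, 172.46, 180, 180, 180].

### API

Orientations are given as [roll, pitch, yaw] about the fixed x, y, z axes, in that order (R = Rz(yaw) Ry(pitch) Rx(roll)).
In Python, from plant import ctrl, snapshot, workorder gives the robot as it stands. The module is installed in compiled form; this text tells all that it offers.
- The arm moves only by the shell command python3 -m creep 'ROWS'. ROWS is JSON, a list of rows, each a list of 5 numbers: the shift along the tool's x, y, z scaled (see below), then the turn about the tool's z scaled (see below), then the finger opening in mm, from 0 to 87.6. A call has exactly 8 rows; each row is the pose to reach, as a shift and turn from the pose commanded when the call began, along the tool's axes at that moment, turning the shorter way round; what a row does not reach only later rows make up. The controller multiplies each number of a shift by 0.1 m and each number of a turn by 180 degrees. A row lasts 1/12 s, in which the tool goes at most 41.7 mm and 7.16 degrees, less where a joint would pass 70% of its speed; a pose out of reach is approached as far as the arm can. A call with a number of a shift or a turn outside -1 to 1 is refused whole. A call with a gripper value outside its range is refused whole. The fingers move at their own pace and stop on an object; the grip force is fixed at half the most. Time passes only in rows, so rows that repeat a pose let the fingers close, or fill a call up. It gives the time, the measured TCP pose, the force and the opening at its end, in the units of the state.
- ctrl.get_obs(): the state, without advancing time (a new reading comes with each control period).
- snapshot(name): name is "scene" or "top" or "wrist"; returns a dict with "img" (384x512x3 uint8, blue, green, red), "camera_matrix" (3x3 intrinsics, pixels), "xyz" and "rotation" of the camera in the world. Camera axes: x right, y up, looking along -z (the intrinsics and any distortion apply to the point x, -y, -z); pixel columns grow to the right and rows downward; lengths in m; the calibration is good to about 2 mm. A picture is of the moment at which its call begins. There is no depth.
- workorder.close_job(): hands the job in, once; it reports no verdict.
The state is a dict: "clock": time; "joint_pos": joint angles; "qvel": joint speeds; "tau": joint torques, N m; "tool_pos": TCP position; "orientation": TCP orientation; "force": force on the tool from outside, world axes, zero at the start; "moment": the same for the moment, N m; "opening": finger opening in m.
Only numpy, scipy, OpenCV 4.12 (cv2) and the standard library are available. Lean on these libraries where they do the work, as an engineer would, in place of code of your own. Each camera call takes 0.05 s, during which the arm holds its last target.

## Working session

There is one attempt and no reset: what is moved stays moved. The work goes in short steps, Python scripts to look and compute and a shell command to move; the robot and the scene stay as the last step left them, time stands still between calls to the robot, and variables do not carry over. Pictures are saved under pics/ and viewed, and the job is handed in when it is done.

```bash
mkdir -p pics; cat > h.py <<'E'
import numpy as np, cv2
from plant import ctrl, snapshot, workorder
def snap(name,fn):
    s=snapshot(name); cv2.imwrite('pics/'+fn,s['img']); np.savez('pics/'+fn[:-4]+'.npz',**{k:np.array(v) for k,v in s.items()}); return s
def load(fn): return dict(np.load('pics/'+fn+'.npz'))
def ray(s,u,v):
    K=np.array(s['camera_matrix']); d=np.linalg.solve(K,[u,v,1.]); d=np.array(s['rotation'])@[d[0],-d[1],-d[2]]
    return np.array(s['xyz']),d
def onz(s,u,v,z):
    o,d=ray(s,u,v); return o+d*(z-o[2])/d[2]
def proj(s,p):
    c=np.array(s['rotation']).T@(np.array(p)-s['xyz']); q=np.array(s['camera_matrix'])@[c[0],-c[1],-c[2]]; return q[:2]/q[2]
E
python3 - <<'E'
from h import *
print(ctrl.get_obs())
for n in ['scene','top','wrist']:
    s=snap(n,n+'0.png'); print(n,{k:np.round(v,4).tolist() for k,v in s.items() if k!='img'})
E
```

```text
{'clock': 0.0, 'joint_pos': array([-5.71194809e+01,  2.05927498e+01,  6.33009420e-01, -2.05545933e-02,
       -7.01338767e+01, -1.65060989e+01]), 'qvel': array([ 0.05891478,  0.02134509,  0.06732351,  0.0848102 , -0.06040886,
       -0.01085606]), 'tau': array([ 2.48864953e-04, -5.82727039e+01,  2.93069834e+01,  6.99713454e+00,
        7.24869737e-03, -1.43083153e-04]), 'tool_pos': array([ 0.19012341, -0.6471654 ,  0.22560066]), 'orientation': array([ 1.79904751e+02, -8.07482376e-03, -1.63632574e+02]), 'force': array([0.44447291, 0.39085925, 0.15075007]), 'moment': array([-0.03260207, -0.02817407, -0.03132747]), 'opening': 0.08744958187635513}
scene {'camera_matrix': [[407.0937, 0.0, 258.0784], [0.0, 407.0937, 189.3945], [0.0, 0.0, 1.0]], 'xyz': [0.2828, 0.3756, 0.6852], 'rotation': [47.1032, -0.9868, -152.4509]}
top {'camera_matrix': [[352.4809, 0.0, 253.4552], [0.0, 352.4809, 189.2553], [0.0, 0.0, 1.0]], 'xyz': [0.4994, -0.1822, 0.9783], 'rotation': [3.3478, 1.2184, -90.5528]}
wrist {'camera_matrix': [[332.4875, 0.0, 253.2768], [0.0, 332.4875, 189.2136], [0.0, 0.0, 1.0]], 'xyz': [0.1098, -0.6706, 0.3835], 'rotation': [-17.8154, -0.1098, 106.3411]}
```

```bash
python3 - <<'E'
t=open('h.py').read()
t=t.replace("import numpy as np, cv2","import numpy as np, cv2\nfrom scipy.spatial.transform import Rotation as Rn\ndef RM(s): return Rn.from_euler('xyz',np.array(s['rotation']),degrees=True).as_matrix()")
t=t.replace("np.array(s['rotation'])@","RM(s)@").replace("np.array(s['rotation']).T@","RM(s).T@")
open('h.py','w').write(t)
E
python3 -c "
from h import *
for n in ['scene0','top0','wrist0']:
    s=load(n); print(n,s['rotation'],onz(s,256,192,0))"
```

```text
scene0 [  47.10322868   -0.98677663 -152.45089151] [ 0.61359551 -0.27298749  0.        ]
top0 [  3.34778376   1.21837697 -90.55277317] [ 0.54910782 -0.16896453  0.        ]
wrist0 [-17.81536872  -0.10982132 106.34112692] [ 0.23028341 -0.63103238  0.        ]
```

View pics/scene0.png

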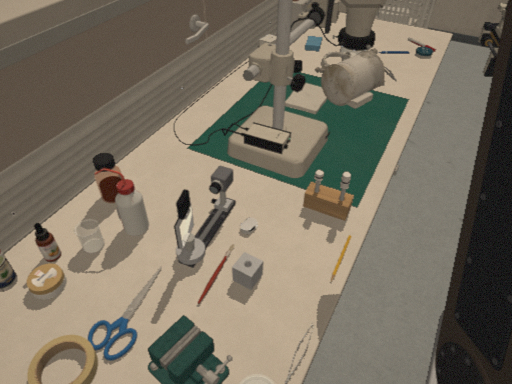

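View pics/top0.png

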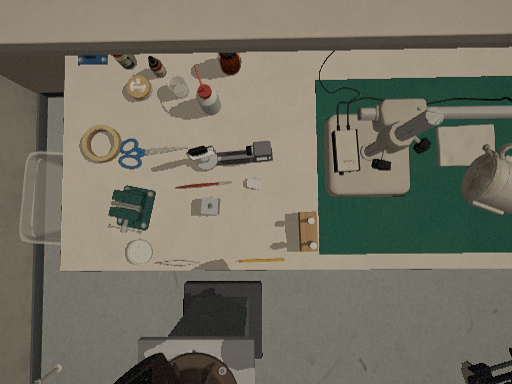

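View pics/wrist0.png

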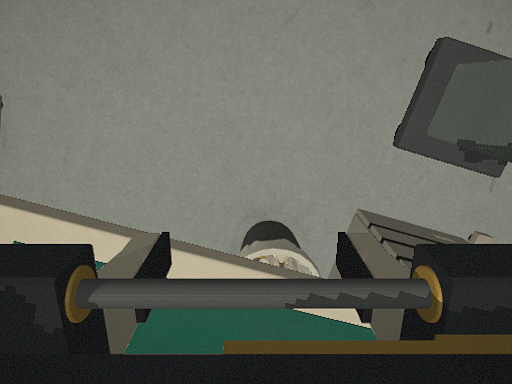

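```bash
python3 - <<'E'
from h import *
a=load('scene0')['img'][130:320,150:370]; cv2.imwrite('pics/sc.png',cv2.resize(a,None,fx=3.5,fy=3,interpolation=2)[:600])
a=load('top0')['img'][130:270,165:335]; cv2.imwrite('pics/tc.png',cv2.resize(a,None,fx=4,fy=4,interpolation=2))
s=load('top0')
print(proj(s,[.19,-.648,.227]))
E
```

```text
[490.017584   358.95450262]
```

View pics/sc.png

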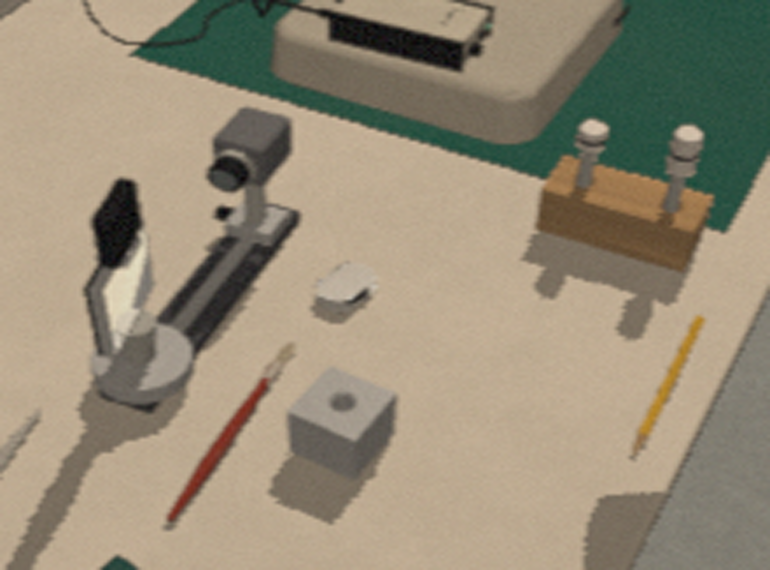

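View pics/tc.png

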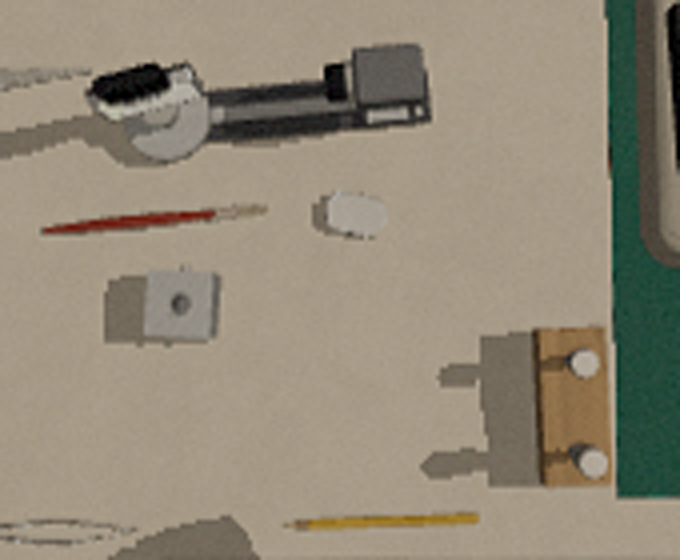

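```bash
python3 - <<'E'
from h import *
s=load('top0'); c=load('scene0')
hsv=cv2.cvtColor(s['img'],cv2.COLOR_BGR2HSV)
def show(name,m,sub,z):
    M=np.zeros(m.shape,np.uint8); y0,y1,x0,x1=sub; M[y0:y1,x0:x1]=m[y0:y1,x0:x1]*255
    M=cv2.morphologyEx(M,cv2.MORPH_CLOSE,np.ones((3,3)))
    cs,_=cv2.findContours(M,0,2); k=max(cs,key=cv2.contourArea)
    r=cv2.minAreaRect(k); b=cv2.boxPoints(r)
    print(name,r,cv2.contourArea(k)); P=np.array([onz(s,*p,z)[:2] for p in b]); print(np.round(P,4).tolist(),'ctr',P.mean(0), np.linalg.norm(P[1]-P[0]),np.linalg.norm(P[2]-P[1]))
H,S,V=[hsv[...,i].astype(int) for i in range(3)]
for n,p in dict(rodS=(311,221),rodL=(313,245),rack=(298,230),sock=(204,200),socket2=(216,207),table=(240,220),lens=(248,150),grip=(197,152),foot=(210,163),cam=(262,150)).items(): print(n,hsv[p[1],p[0]])
show('rack',(S>90)&(H>8)&(H<25)&(V>90),(205,258,295,322),.044)
show('sock',(S<40)&(V>120),(193,220,198,223),.044)
white=(S<40)&(V>170)
show('rodS',(S<60)&(V>150),(212,230,303,318),.098-.018)
show('rodL',(S<60)&(V>150),(236,253,303,322),.116)
show('grip',(V<40),(140,165,185,215),.176)
show('cam',(S<60)&(V<130),(138,157,253,275),.114)
E
```

```text
rodS [ 19  32 176]
rodL [ 18  32 177]
rack [ 20  64 107]
sock [ 20  26 146]
socket2 [ 16  19 149]
table [ 18  51 166]
lens [120  57  18]
grip [165  44  23]
foot [ 21  28 148]
cam [ 10  23 101]
rack ((308.3103332519531, 231.32679748535156), (39.459259033203125, 16.846242904663086), 87.39744567871094) 608.5
[[0.4928, -0.2825], [0.4944, -0.3268], [0.3913, -0.3294], [0.3897, -0.2854]] ctr [ 0.44206473 -0.30601259] 0.044313690724135546 0.10309667306555885
sock ((210.0, 205.5), (17.0, 18.0), 90.0) 256.0
[[0.5351, -0.0231], [0.5346, -0.0711], [0.4895, -0.0709], [0.49, -0.023]] ctr [ 0.51232075 -0.04702906] 0.04800418413827305 0.04507630723752451
rodS ((312.5, 220.0), (16.0, 9.0), 90.0) 24.0
[[0.4929, -0.3014], [0.4926, -0.3241], [0.4523, -0.3233], [0.4525, -0.3006]] ctr [ 0.47256854 -0.31236046] 0.02273742557045587 0.04035818859580646
rodL ((315.7500305175781, 243.25003051757812), (7.071067810058594, 13.435027122497559), 45.0) 33.5
[[0.4122, -0.2963], [0.4349, -0.3197], [0.4227, -0.3315], [0.4001, -0.3081]] ctr [ 0.41748207 -0.31390152] 0.03256021274959 0.01692668099050985
grip ((197.1038360595703, 150.8807830810547), (7.367286205291748, 18.155099868774414), 74.74488067626953) 99.5
[[0.6394, -0.0142], [0.65, -0.0547], [0.6334, -0.0591], [0.6229, -0.0187]] ctr [ 0.63643522 -0.0366576 ] 0.0418671451893789 0.01715443394753763
cam ((262.5, 148.5), (15.0, 19.0), 90.0) 262.0
[[0.6699, -0.1644], [0.6692, -0.2114], [0.6318, -0.2109], [0.6324, -0.164]] ctr [ 0.65083199 -0.18764886] 0.04701445481852892 0.03737644129618067
```

```bash
cat > ov.py <<'E'
from h import *
import sys
def overlay(s,pts,crop,f,fn):
    y0,y1,x0,x1=crop
    a=cv2.resize(s['img'][y0:y1,x0:x1],None,fx=f,fy=f,interpolation=2)
    for p in pts:
        u,v=proj(s,p); u=int((u+.5-x0)*f);v=int((v+.5-y0)*f); cv2.drawMarker(a,(u,v),(0,0,255),0,9,1)
    cv2.imwrite('pics/'+fn,a)
E
python3 - <<'E'
from ov import *
rx=np.array([.1031,.0026]);rx/=np.linalg.norm(rx); rc=np.array([.4421,-.306]); L=rc-.03*rx; S=rc+.03*rx
ry=np.array([-rx[1],rx[0]])
pts=[[*L,.116],[*L,.08],[*L,.098],[*S,.098],[*L,.044]]
pts+=[[*(rc+a*.052*rx+b*.022*ry),.044] for a in(1,-1) for b in (1,-1)]
so=np.array([.5123,-.047]); pts+=[[*so,.044]]+[[*(so+np.array([a,b])*.022),.044] for a in(1,-1) for b in (1,-1)]
m=np.array([.6364,-.0367]); pts+=[[*m,.176],[*m,.134],[*m,.012]]
y=np.radians(5); by=np.array([-np.sin(y),np.cos(y)]); bx=np.array([np.cos(y),np.sin(y)])
pts+=[[*(m-.112*by),.096]]
n=y+np.radians(190); g=np.array([-np.sin(n),np.cos(n)])
pts+=[[*(m+a*.02*g),.176] for a in (1,-1)]+[[*(m-.1*by+a*.018*bx),.012] for a in (1,-1)]
overlay(load('scene0'),pts,(150,290,160,360),4,'ovs.png')
overlay(load('top0'),pts,(130,270,165,335),4,'ovt.png')
E
```

```text
(no output)
```

View pics/ovs.png

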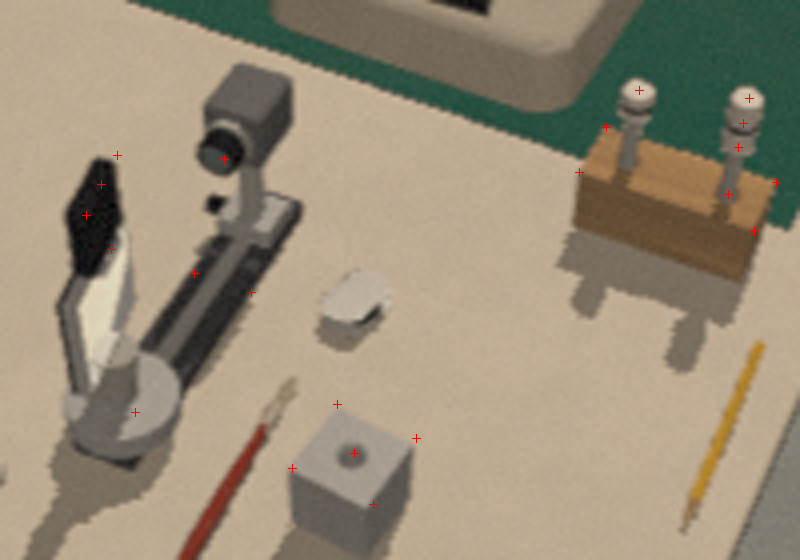

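View pics/ovt.png

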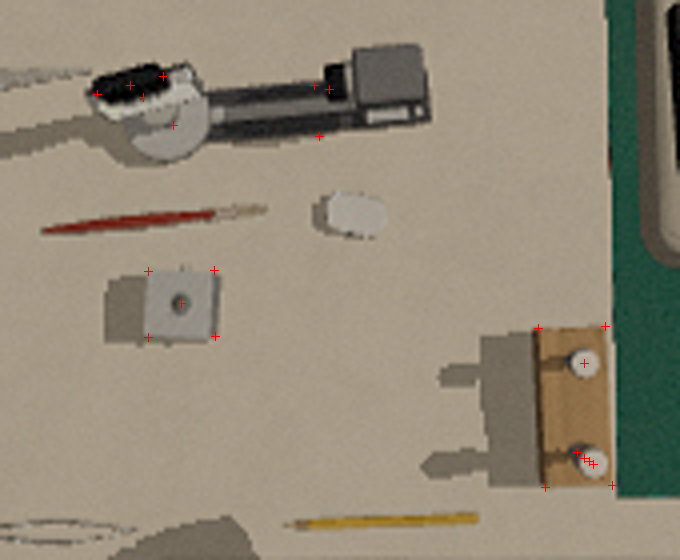

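```bash
python3 - <<'E'
from h import *
t=load('top0');s=load('scene0')
def tri(pt,ps):
    o1,d1=ray(t,*pt);o2,d2=ray(s,*ps);d1/=np.linalg.norm(d1);d2/=np.linalg.norm(d2)
    A=np.array([d1,-d2]).T; k=np.linalg.lstsq(A,o2-o1,rcond=None)[0]
    a=o1+k[0]*d1;b=o2+k[1]*d2; return (a+b)/2,np.linalg.norm(a-b)
for f,(c,fn,sc) in dict(a=((130,180,180,245),'t',10),).items():
    cv2.imwrite('pics/mt.png',cv2.resize(t['img'][130:180,182:242],None,fx=12,fy=12,interpolation=0))
    cv2.imwrite('pics/ms.png',cv2.resize(s['img'][185:270,170:222],None,fx=7,fy=7,interpolation=0))
E
```

```text
(no output)
```

View pics/mt.png

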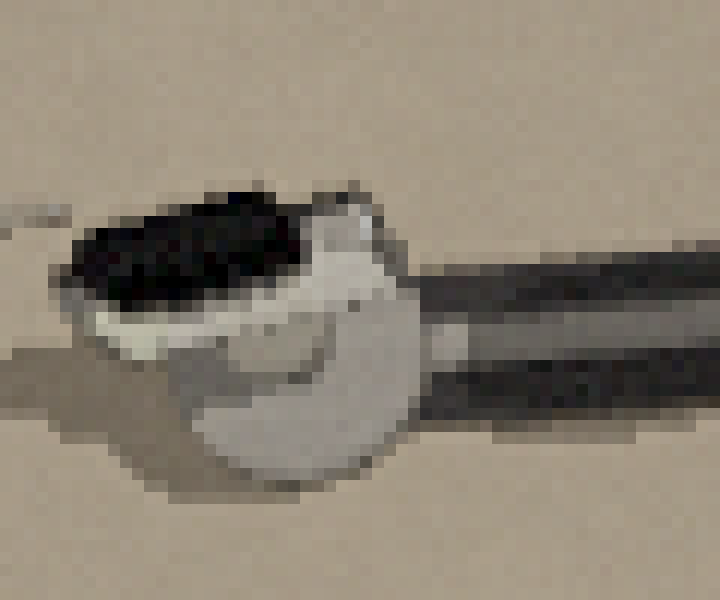

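View pics/ms.png

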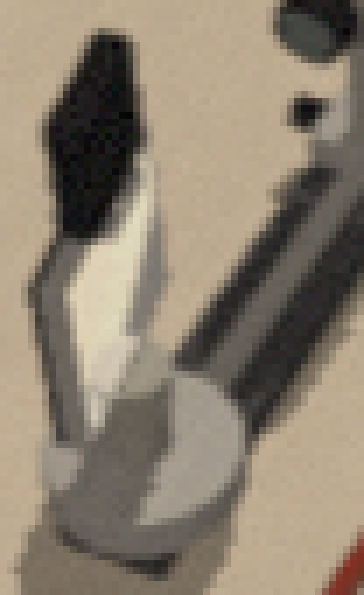

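```bash
cat >> h.py <<'E'
def tri(t,pt,s,ps):
    o1,d1=ray(t,*pt);o2,d2=ray(s,*ps);d1/=np.linalg.norm(d1);d2/=np.linalg.norm(d2)
    A=np.array([d1,-d2]).T; k=np.linalg.lstsq(A,o2-o1,rcond=None)[0]
    a=o1+k[0]*d1;b=o2+k[1]*d2; return np.round((a+b)/2,4),np.linalg.norm(a-b)
E
python3 - <<'E'
from h import *
t=load('top0');s=load('scene0')
print(tri(t,(196.3,150.1),s,(181.7,196.2)), onz(t,196.3,150.1,.176),onz(s,181.7,196.2,.176))
print(tri(t,(206.8,160.1),s,(190.4,248.6)), onz(t,206.8,160.1,.02),onz(s,190.4,248.6,.02))
# rail axis from top: mid grey strip: 
for u,v in [(242,158),(225,158)]: print(onz(t,u,v,.012))
# hole
print(onz(t,210.25-.4,205.75-.4,.044), onz(s,160+351/4-.4,150+456/4-.4,.044))
# rod ring, scene (742,128)/4
print(onz(s,160+742/4-.4,150+128/4-.4,.098), onz(t,165+593/4-.4,130+461/4-.4,.116))
E
```

```text
(array([ 0.6398, -0.0339,  0.1751]), np.float64(0.0030800524752743093)) [ 0.63826835 -0.03480406  0.176     ] [ 0.64074609 -0.03272431  0.176     ]
(array([ 0.6383, -0.035 ,  0.0259]), np.float64(0.004219971038586737)) [ 0.63720997 -0.03506335  0.02      ] [ 0.64353195 -0.03795267  0.02      ]
[ 0.6429657  -0.13139244  0.012     ]
[ 0.64356777 -0.08433411  0.012     ]
[ 0.51269074 -0.04664352  0.044     ] [ 0.51294907 -0.04459112  0.044     ]
[ 0.41140572 -0.30225465  0.098     ] [ 0.41368289 -0.30682889  0.116     ]
```

```bash
cat > go.py <<'E'
import numpy as np
def rows(p0,yaw0,p1,yaw1):
    c,s=np.cos(np.radians(yaw0)),np.sin(np.radians(yaw0))
    X=np.array([c,s,0]);Y=np.array([s,-c,0]);Z=np.array([0,0,-1]); d=np.array(p1)-p0
    t=-((yaw1-yaw0+180)%360-180)/180
    print([round(float(v),4) for v in (d@X*10,d@Y*10,d@Z*10,t)])
E
python3 -c "
from go import *
rows([.19,-.648,.227],-163.625,[.4125,-.306,.20],-178.6)
rows([.19,-.648,.227],-163.625,[.32,-.45,.22],-178.6)"
```

```text
[-3.0989, 2.654, 0.27, 0.0832]
[-1.8055, 1.5332, 0.07, 0.0832]
```

```bash
python3 -m creep '[[-0.2,0.17,0.02,0.03,87],[-0.4,0.34,0.04,0.06,87],[-0.6,0.51,0.05,0.083,87],[-0.8,0.69,0.05,0.083,87],[-1,0.86,0.05,0.083,87],[-1,0.86,0.05,0.083,87],[-1,0.86,0.05,0.083,87],[-1,0.86,0.05,0.083,87]]'; python3 -c "
from go import *
c,s=np.cos(np.radians(-163.625)),np.sin(np.radians(-163.625))
p=np.array([.19,-.648,.227])+.1*(-1*np.array([c,s,0])+.86*np.array([s,-c,0]))-[0,0,.005]
print(p)
rows(p,-163.625-.083*180,[.4125,-.306,.20],-178.6)
"
```

```text
clock: 0.82
tool_pos: [0.2621, -0.537, 0.2216]
orientation: [-180.0, -0.0, -178.5]
force: [-0.8, 0.0, 0.7]
opening: 0.0872
[ 0.26169834 -0.53729613  0.222     ]
[-1.5655, 2.2745, 0.22, 0.0002]
```

```bash
python3 -m creep '[[-0.2,0.3,0.03,0,87],[-0.4,0.6,0.06,0,87],[-0.6,0.9,0.1,0,87],[-0.7,1,0.1,0,87],[-0.7,1,0.1,0,87],[-0.7,1,0.1,0,87],[-0.7,1,0.1,0,87],[-0.7,1,0.1,0,87]]'
python3 -m creep '[[-0.2,0.3,0.03,0,87],[-0.4,0.6,0.06,0,87],[-0.6,0.9,0.1,0,87],[-0.7,1,0.12,0,87],[-0.7,1,0.12,0,87],[-0.7,1,0.12,0,87],[-0.7,1,0.12,0,87],[-0.7,1,0.12,0,87]]'
python3 -m creep '[[-0.1,0.15,0.2,0,87],[-0.166,0.275,0.35,0,87],[-0.166,0.275,0.35,0,87],[-0.166,0.275,0.35,0,87],[-0.166,0.275,0.35,0,87],[-0.166,0.275,0.35,0,87],[-0.166,0.275,0.35,0,87],[-0.166,0.275,0.35,0,87]]'
python3 - <<'E'
from h import *
for n in ['scene','top','wrist']: snap(n,n+'1.png')
E
```

```text
clock: 1.48
tool_pos: [0.3288, -0.4361, 0.2114]
orientation: [180.0, -0.0, -178.6]
force: [0.1, 0.2, 0.2]
opening: 0.0867
clock: 2.15
tool_pos: [0.3963, -0.3344, 0.1996]
orientation: [-180.0, -0.0, -178.7]
force: [-0.2, 0.2, -0.4]
opening: 0.0869
clock: 2.82
tool_pos: [0.4129, -0.3061, 0.1651]
orientation: [-180.0, 0.1, -178.6]
force: [0.5, -0.3, 0.1]
opening: 0.0871
```

View pics/wrist1.png

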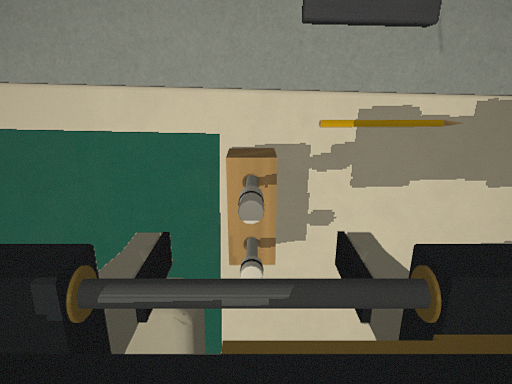

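View pics/scene1.png

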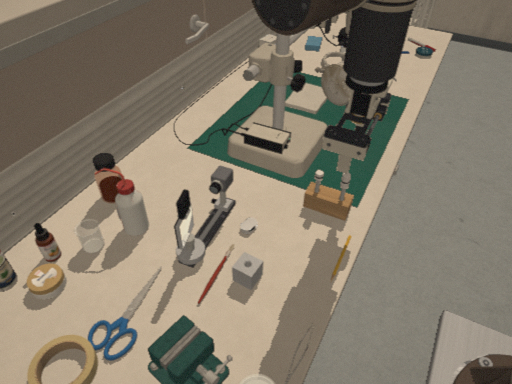

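```bash
python3 - <<'E'
from h import *
w=load('wrist1'); print(w['xyz'],w['rotation'])
a=w['img'][140:290,200:310]; cv2.imwrite('pics/wc.png',cv2.resize(a,None,fx=4,fy=4,interpolation=0))
L=np.array([.4125,-.306])
for p in [[*L,.116],[*L,.098],[*L,.044],[.4725,-.3045,.098]]: print(proj(w,p))
E
```

```text
[ 0.32890893 -0.30759349  0.3226168 ] [-1.78496399e+01 -2.50920367e-02  9.13843339e+01]
[252.50369454 213.51644639]
[252.54807442 204.11563182]
[252.64983985 182.55906468]
[252.66459514 276.72504251]
```

View pics/wc.png

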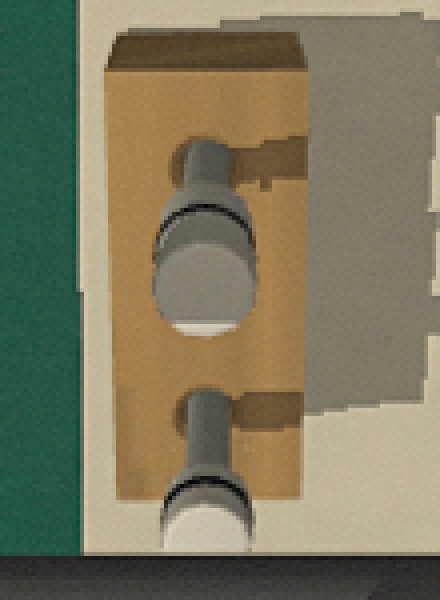

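```bash
python3 - <<'E'
from h import *
w=load('wrist1'); print(onz(w,250.6,211,.116)); print(onz(w,200+204/4-.4,140+160/4,.044))
from go import rows
# commanded now
c,s=np.cos(np.radians(-178.565)),np.sin(np.radians(-178.565))
p=np.array([.2617,-.5373,.222])+.1*(-1.566*np.array([c,s,0])+2.275*np.array([s,-c,0]))-[0,0,.057]
print(p)
rows(p,-178.6,[.4115,-.3065,.079],-178.6)
E
```

```text
[ 0.4107253  -0.30731159  0.116     ]
[ 0.41021278 -0.30784306  0.044     ]
[ 0.41255364 -0.30594964  0.165     ]
[0.0107, -0.0052, 0.86, -0.0]
```

```bash
python3 -m creep '[[0.015,-0.01,0.25,0,87],[0.015,-0.01,0.5,0,87],[0.015,-0.01,0.75,0,87],[0.015,-0.01,0.86,0,87],[0.015,-0.01,0.86,0,87],[0.015,-0.01,0.86,0,60],[0.015,-0.01,0.86,0,30],[0.015,-0.01,0.86,0,10]]'
python3 -m creep '[[0,0,0,0,5],[0,0,0,0,5],[0,0,0,0,5],[0,0,0,0,5],[0,0,0,0,5],[0,0,0,0,5],[0,0,0,0,5],[0,0,0,0,5]]'
python3 - <<'E'
from h import *
for n in ['scene','wrist']: snap(n,n+'2.png')
a=load('scene2')['img'][130:230,290:370]; cv2.imwrite('pics/s2c.png',cv2.resize(a,None,fx=6,fy=6,interpolation=2))
E
```

```text
clock: 3.63
tool_pos: [0.4123, -0.3069, 0.0798]
orientation: [-180.0, 0.1, -178.5]
force: [0.6, -0.8, -0.3]
opening: 0.0726
clock: 4.3
tool_pos: [0.4114, -0.3066, 0.0785]
orientation: [-180.0, -0.0, -178.6]
force: [-0.7, 0.2, -0.6]
opening: 0.0193
```

View pics/s2c.png

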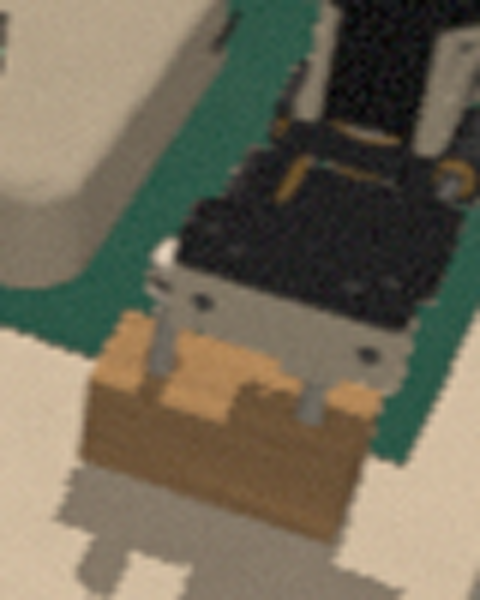

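View pics/wrist2.png

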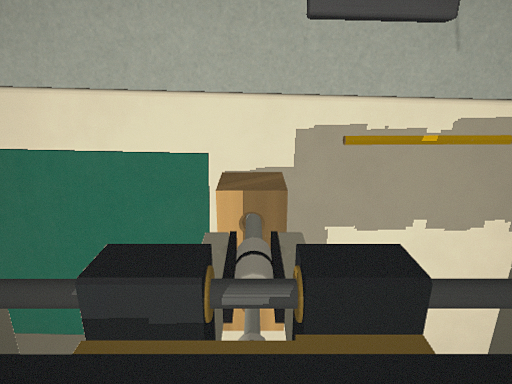

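```bash
python3 -m creep '[[0,0,0,0,5],[0,0,0,0,5],[0,0,0,0,5],[0,0,0,0,5],[0,0,-0.1,0,5],[0,0,-0.2,0,5],[0,0,-0.4,0,5],[0,0,-0.6,0,5]]'
python3 -m creep '[[0,0,-0.2,0,5],[0,0,-0.3,0,5],[0,0,-0.3,0,5],[0,0,-0.3,0,5],[0,0,-0.3,0,5],[0,0,-0.3,0,5],[0,0,-0.3,0,5],[0,0,-0.3,0,5]]'
python3 - <<'E'
from h import *
for n in ['scene','wrist']: snap(n,n+'3.png')
a=load('scene3')['img'][110:230,270:370]; cv2.imwrite('pics/s3c.png',cv2.resize(a,None,fx=5,fy=5,interpolation=2))
a=load('wrist3')['img'][140:340,180:330]; cv2.imwrite('pics/w3c.png',cv2.resize(a,None,fx=3,fy=3,interpolation=2))
from go import rows
rows([.411,-.307,.169],-178.6,[.5125,-.0463,.150],-178.6)
E
```

```text
clock: 5.07
tool_pos: [0.4111, -0.3065, 0.1399]
orientation: [180.0, -0.0, -178.6]
force: [0.2, -0.4, -0.4]
opening: 0.0173
clock: 5.73
tool_pos: [0.411, -0.3065, 0.1678]
orientation: [180.0, -0.1, -178.6]
force: [0.2, -0.8, -0.2]
opening: 0.0176
[-1.0784, 2.5814, 0.19, -0.0]
```

View pics/s3c.png

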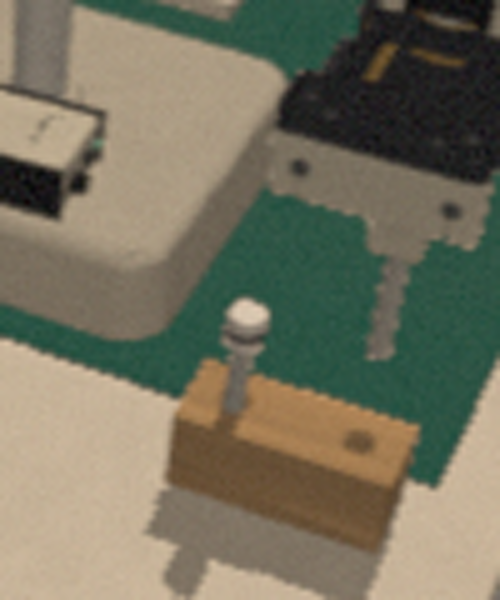

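View pics/w3c.png

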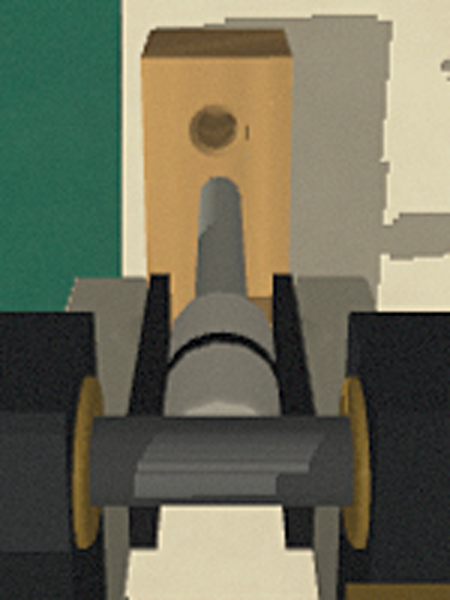

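```bash
python3 -m creep '[[-0.1,0.2,0,0,5],[-0.2,0.45,0,0,5],[-0.3,0.7,0,0,5],[-0.4,0.9,0,0,5],[-0.45,1,0,0,5],[-0.45,1,0,0,5],[-0.45,1,0,0,5],[-0.45,1,0,0,5]]'
python3 -m creep '[[-0.1,0.2,0,0,5],[-0.2,0.45,0,0,5],[-0.3,0.7,0,0,5],[-0.4,0.9,0,0,5],[-0.45,1,0,0,5],[-0.45,1,0,0,5],[-0.45,1,0,0,5],[-0.45,1,0,0,5]]'
python3 -m creep '[[-0.05,0.2,0,0,5],[-0.1,0.4,0,0,5],[-0.178,0.58,0,0,5],[-0.178,0.58,0,0,5],[-0.178,0.58,0,0,5],[-0.178,0.58,0,0,5],[-0.178,0.58,0,0,5],[-0.178,0.58,0,0,5]]'
python3 - <<'E'
from h import *
for n in ['scene','wrist']: snap(n,n+'4.png')
a=load('wrist4')['img'][140:340,180:330]; cv2.imwrite('pics/w4c.png',cv2.resize(a,None,fx=4,fy=3,interpolation=2))
E
```

```text
clock: 6.5
tool_pos: [0.4535, -0.2059, 0.1684]
orientation: [-180.0, -0.0, -178.6]
force: [-0.0, -0.5, -0.6]
opening: 0.0177
clock: 7.17
tool_pos: [0.4958, -0.1053, 0.1684]
orientation: [-180.0, -0.0, -178.6]
force: [0.1, -0.6, -0.4]
opening: 0.0174
clock: 7.83
tool_pos: [0.5123, -0.0468, 0.1686]
orientation: [-180.0, -0.0, -178.6]
force: [0.2, -0.6, -1.2]
opening: 0.0173
```

View pics/wrist4.png

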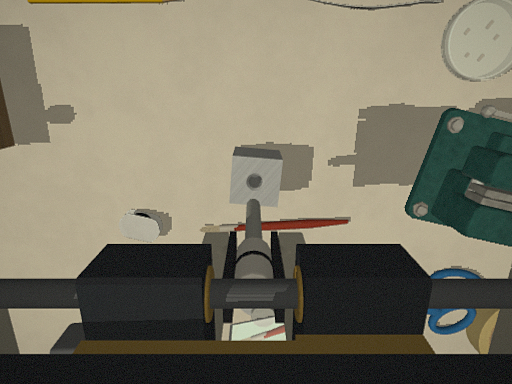

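View pics/scene4.png

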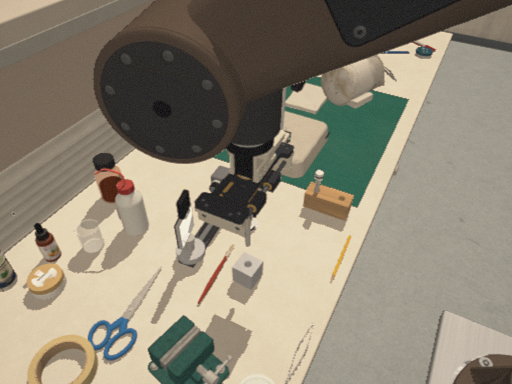

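```bash
python3 - <<'E'
from h import *
a=load('wrist3');b=load('wrist4')
A=cv2.resize(a['img'][150:215,220:285],None,fx=6,fy=6,interpolation=0);B=cv2.resize(b['img'][150:215,220:285],None,fx=6,fy=6,interpolation=0)
cv2.imwrite('pics/ab.png',np.hstack([A,B]))
E
```

```text
(no output)
```

View pics/ab.png

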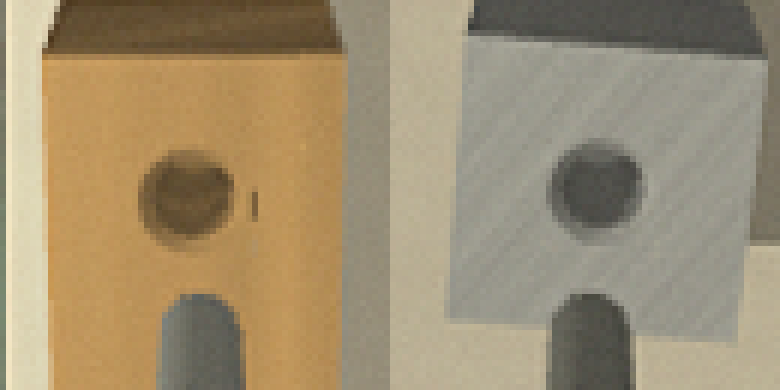

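```bash
python3 - <<'E'
from h import *
for n,h,tcp in (('wrist3',(187,198),[.4110,-.3065]),('wrist4',(207,191),[.5123,-.0468])):
    w=load(n); foot=onz(w,220+200/6-.5,150+292/6-.5,.095)
    print(n,'hole',onz(w,220+h[0]/6-.5,150+h[1]/6-.5,.044)[:2],'tcp',tcp,'foot',foot[:2],'proj tcp',proj(w,[*tcp,.044]))
E
```

```text
wrist3 hole [ 0.41141655 -0.30832165] tcp [0.411, -0.3065] foot [ 0.4081905  -0.30647199] proj tcp [252.73800041 182.09614899]
wrist4 hole [ 0.51191415 -0.04564838] tcp [0.5123, -0.0468] foot [ 0.50981075 -0.04669761] proj tcp [252.68931527 181.72212322]
```

```bash
python3 -m creep '[[0.004,0.011,0.1,0,5],[0.004,0.011,0.3,0,5],[0.004,0.011,0.45,0,5],[0.004,0.011,0.5,0,5],[0.004,0.011,0.55,0,5],[0.004,0.011,0.6,0,5],[0.004,0.011,0.65,0,5],[0.004,0.011,0.65,0,5]]'
python3 - <<'E'
from h import *
snap('wrist','wrist5.png');snap('scene','scene5.png')
a=load('scene5')['img'][170:300,190:290]; b=load('wrist5')['img'][130:330,190:320]
cv2.imwrite('pics/s5.png',np.hstack([cv2.resize(a,(400,520),interpolation=2),cv2.resize(b,(338,520),interpolation=2)]))
E
```

```text
clock: 8.6
tool_pos: [0.512, -0.0449, 0.103]
orientation: [180.0, -0.0, -178.6]
force: [-0.4, 0.2, -0.9]
opening: 0.0175
```

View pics/s5.png

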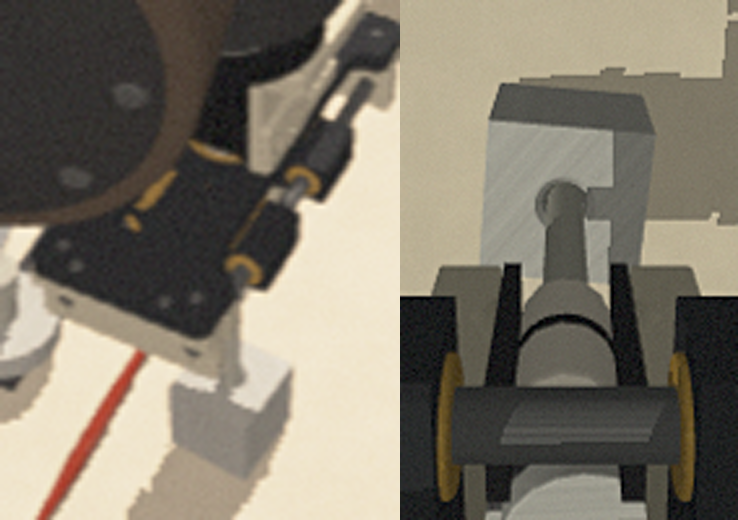

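```bash
python3 -m creep '[[0,0,0.06,0,5],[0,0,0.12,0,5],[0,0,0.17,0,5],[0,0,0.21,0,5],[0,0,0.235,0,5],[0,0,0.235,0,5],[0,0,0.235,0,5],[0,0,0.235,0,5]]'
python3 -m creep '[[0,0,0,0,20],[0,0,0,0,24],[0,0,0,0,28],[0,0,0,0,32],[0,0,0,0,40],[0,0,0,0,44],[0,0,0,0,44],[0,0,0,0,44]]'
python3 -m creep '[[0,0,-0.1,0,44],[0,0,-0.3,0,44],[0,0,-0.6,0,60],[0,0,-0.9,0,80],[0,0,-1,0,87],[0,0,-1,0,87],[0,0,-1,0,87],[0,0,-1,0,87]]'
python3 - <<'E'
from h import *
snap('wrist','wrist6.png');snap('scene','scene6.png');snap('top','top6.png')
a=load('scene6')['img'][170:300,190:290]; b=load('wrist6')['img'][130:330,190:320]
cv2.imwrite('pics/s6.png',np.hstack([cv2.resize(a,(400,520),interpolation=2),cv2.resize(b,(338,520),interpolation=2)]))
E
```

```text
clock: 9.37
tool_pos: [0.5124, -0.0449, 0.0802]
orientation: [-180.0, 0.0, -178.6]
force: [-0.5, -0.6, -1.0]
opening: 0.0172
clock: 10.03
tool_pos: [0.5123, -0.0449, 0.0801]
orientation: [180.0, 0.0, -178.6]
force: [0.1, -0.1, -0.4]
opening: 0.0436
clock: 10.7
tool_pos: [0.5116, -0.0449, 0.1795]
orientation: [180.0, -0.1, -178.6]
force: [0.3, 0.4, -0.1]
opening: 0.0786
```

View pics/s6.png

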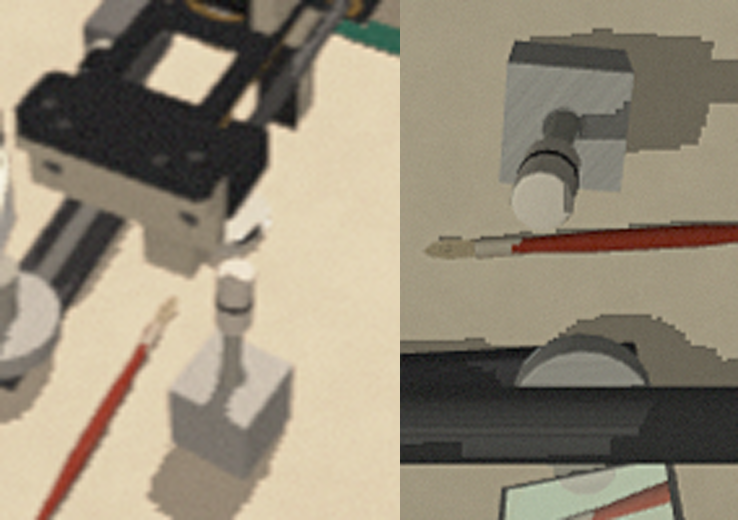

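View pics/wrist6.png

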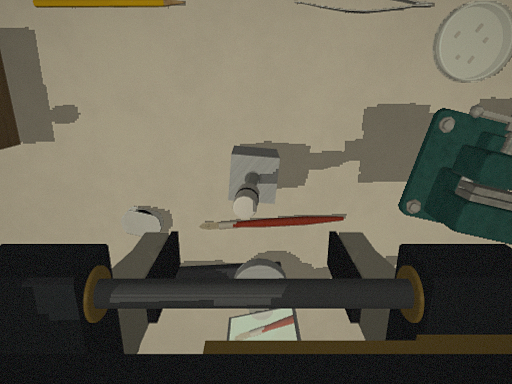

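```bash
python3 -m creep '[[0,0,-0.3,-0.03,87],[0,0,-0.55,-0.07,87],[0,0,-0.55,-0.11,87],[0,0,-0.55,-0.15,87],[0,0,-0.55,-0.19,87],[0,0,-0.55,-0.23,87],[0,0,-0.55,-0.26,87],[0,0,-0.55,-0.29,87]]'
python3 -m creep '[[0,0,0,-0.03,87],[0,0,0,-0.07,87],[0,0,0,-0.11,87],[0,0,0,-0.15,87],[0,0,0,-0.19,87],[0,0,0,-0.23,87],[0,0,0,-0.26,87],[0,0,0,-0.29,87]]'
python3 -m creep '[[0,0,0,0,87],[0,0,0,0,87],[0,0,0,0,87],[0,0,0,0,87],[0,0,0,0,87],[0,0,0,0,87],[0,0,0,0,87],[0,0,0,0,87]]'
python3 -c "
from go import *
rows([.5121,-.0453,.2355],-178.6+.58*180,[.639,-.0345,.2355],-74.5)"
```

```text
clock: 11.52
tool_pos: [0.5119, -0.045, 0.2342]
orientation: [179.9, -0.1, -126.1]
force: [0.8, -0.1, -0.6]
opening: 0.0871
clock: 12.18
tool_pos: [0.5119, -0.0449, 0.2341]
orientation: [179.9, 0.0, -73.9]
force: [0.0, -0.8, -0.1]
opening: 0.0872
clock: 12.85
tool_pos: [0.5122, -0.0449, 0.2351]
orientation: [-180.0, -0.0, -74.2]
force: [-0.5, -0.3, 0.4]
opening: 0.0871
[0.2416, -1.2505, 0.0, 0.0017]
```

```bash
python3 - <<'E'
from h import *
snap('wrist','wrist7.png')
E
python3 -m creep '[[0.08,-0.3,0,0,87],[0.15,-0.6,0,0,87],[0.2,-0.85,0,0,87],[0.2,-1,0,0,87],[0.2,-1,0,0,87],[0.2,-1,0,0,87],[0.2,-1,0,0,87],[0.2,-1,0,0,87]]'
python3 - <<'E'
from h import *
snap('wrist','wrist8.png');snap('scene','scene8.png');snap('top','top8.png')
E
```

```text
clock: 13.57
tool_pos: [0.6132, -0.037, 0.2353]
orientation: [-180.0, 0.0, -74.2]
force: [-0.5, -0.9, 0.7]
opening: 0.087
```

View pics/wrist7.png

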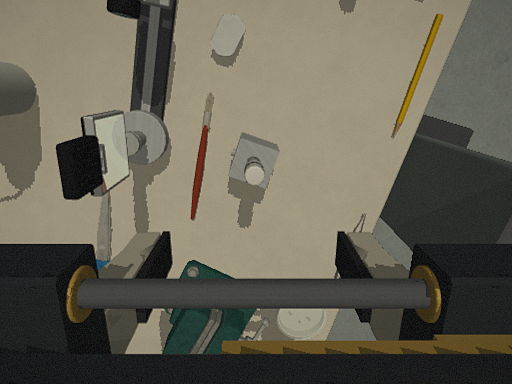

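View pics/wrist8.png

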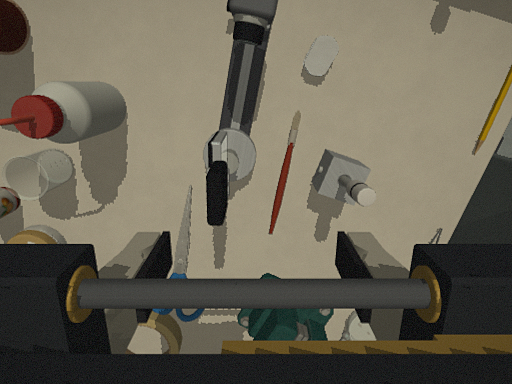

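View pics/scene8.png

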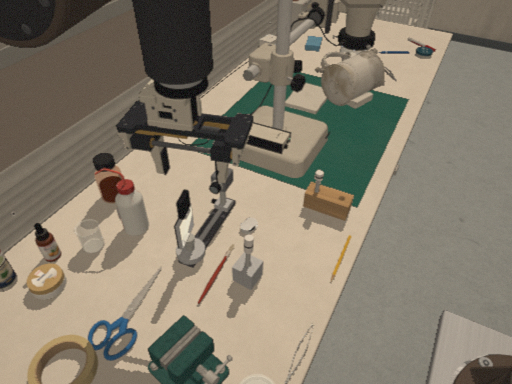

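```bash
python3 - <<'E'
from h import *
a=load('wrist7')['img'];b=load('wrist8')['img']
cv2.imwrite('pics/c7.png',cv2.resize(a[100:210,45:185],None,fx=5,fy=5,interpolation=2))
cv2.imwrite('pics/c8.png',cv2.resize(b[120:235,190:330],None,fx=5,fy=5,interpolation=2))
cv2.imwrite('pics/c8b.png',cv2.resize(b[0:120,190:300],None,fx=5,fy=5,interpolation=2))
cv2.imwrite('pics/c78r.png',np.hstack([cv2.resize(a[125:205,220:290],None,fx=5,fy=5,interpolation=2),cv2.resize(b[140:220,310:385],None,fx=5,fy=5,interpolation=2)]))
E
```

```text
(no output)
```

View pics/c7.png

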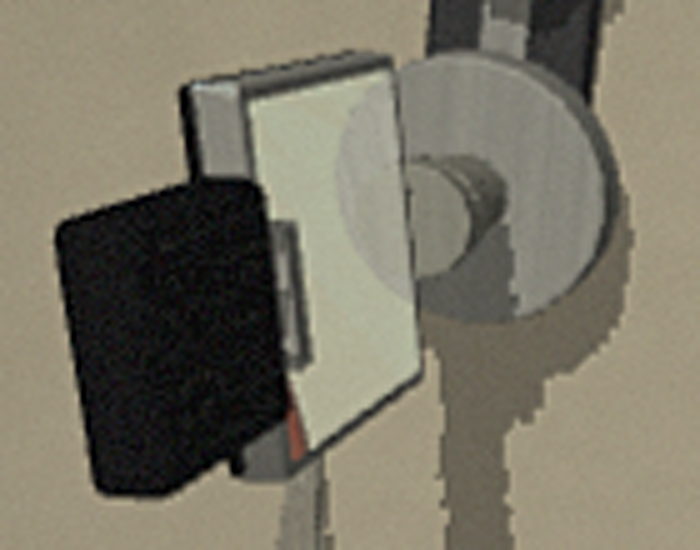

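View pics/c8.png

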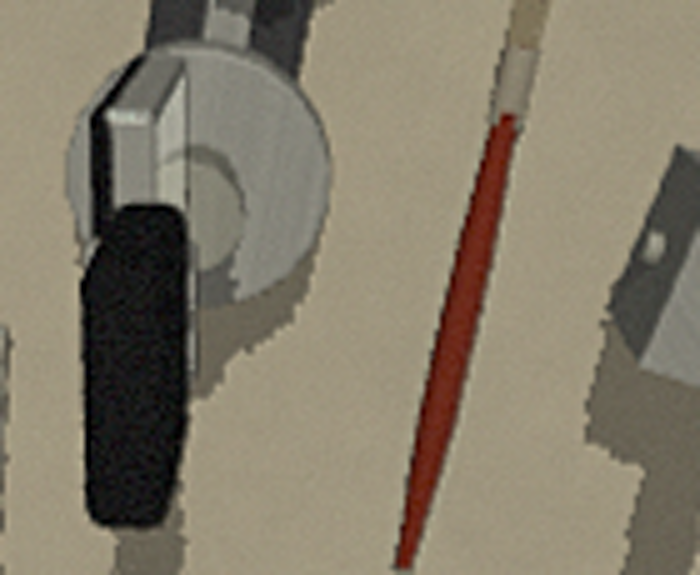

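View pics/c8b.png

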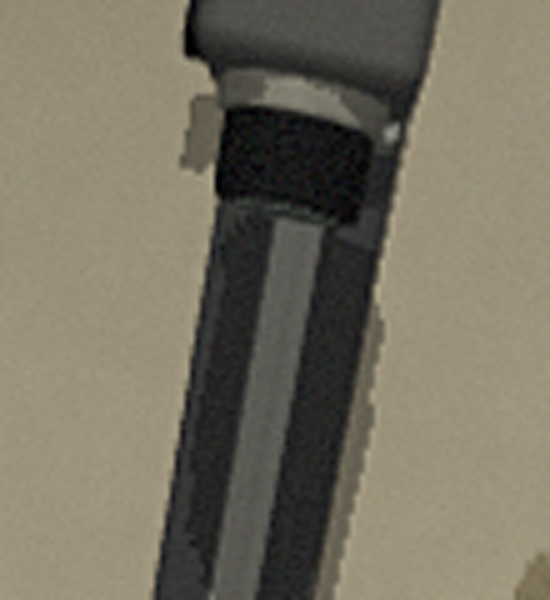

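View pics/c78r.png

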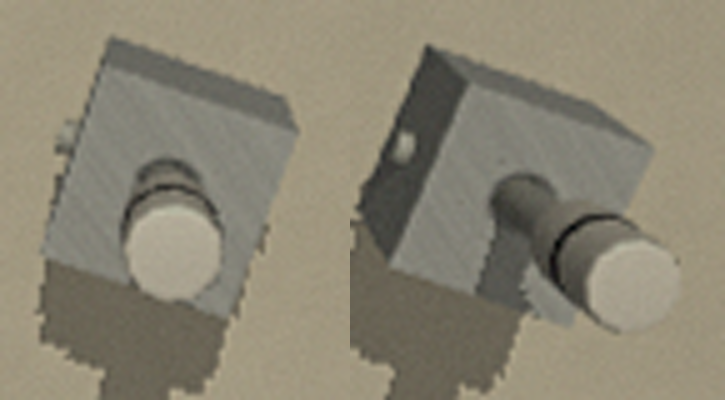

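```bash
python3 - <<'E'
from h import *
a=load('wrist7');b=load('wrist8')
A=lambda x,y:(45+x/5-.4,100+y/5-.4)
B=lambda x,y:(190+x/5-.4,120+y/5-.4)
B2=lambda x,y:(190+x/5-.4,y/5-.4)
print('cams',a['xyz'],b['xyz'])
print('grip7',[onz(a,*A(*p),.176)[:2].round(4) for p in [(57,222),(97,492),(165,495)]])
print('grip8',[onz(b,*B(*p),.176)[:2].round(4) for p in [(87,524),(165,524),(85,280),(185,280)]])
p=onz(b,*B2(297,225),.012);q=onz(b,*B2(237,590),.012); d=p-q; print('strip',p,q,'bench yaw',np.degrees(np.arctan2(d[1],d[0]))+90)
for pr in [((210,225),(157,595)),((375,260),(315,595))]:
    p=onz(b,*B2(*pr[0]),.012);q=onz(b,*B2(*pr[1]),.012); d=p-q; print('edge',p,q,'bench yaw',np.degrees(np.arctan2(d[1],d[0]))+90)
print('disc',tri(a,A(468,187),b,B(198,173)),onz(b,*B(198,173),.02),onz(a,*A(468,187),.02))
print('headtop',tri(a,(220+172/5-.4,125+251/5-.4),b,(310+283/5-.4,140+285/5-.4)))
# mirror frame top bottom edges direction: top edge of frame c8 back edge
E
```

```text
cams [ 0.53414289 -0.12459137  0.39283441] [ 0.63517038 -0.11666141  0.39303382]
grip7 [array([ 0.6485, -0.0523]), array([ 0.6396, -0.0158]), array([ 0.6305, -0.0179])]
grip8 [array([ 0.6409, -0.0154]), array([ 0.6302, -0.0184]), array([ 0.6494, -0.0503]), array([ 0.6364, -0.0539])]
strip [ 0.65025235 -0.1519614   0.012     ] [ 0.64290982 -0.07532444  0.012     ] bench yaw 5.472757740551515
edge [ 0.66793627 -0.14695766  0.012     ] [ 0.65997342 -0.06934203  0.012     ] bench yaw 5.857669248649856
edge [ 0.63246391 -0.14987195  0.012     ] [ 0.62571042 -0.07904435  0.012     ] bench yaw 5.44674676313862
disc (array([ 0.6406, -0.0356,  0.0278]), np.float64(0.0006166456210590061)) [ 0.64073036 -0.03416805  0.02      ] [ 0.64284621 -0.03335423  0.02      ]
headtop (array([ 0.5131, -0.0513,  0.1147]), np.float64(0.0001418155644006426))
```

```bash
python3 -c "
from go import *
rows([.6138,-.0373,.2355],-74.2,[.6395,-.0353,.141],-74.4)"
```

```text
[0.0507, -0.2527, 0.945, 0.0011]
```

```bash
python3 -m creep '[[0.05,-0.15,0,0.001,87],[0.05,-0.253,0,0.001,87],[0.05,-0.253,0.1,0.001,87],[0.05,-0.253,0.3,0.001,87],[0.05,-0.253,0.6,0.001,87],[0.05,-0.253,0.85,0.001,87],[0.05,-0.253,0.945,0.001,87],[0.05,-0.253,0.945,0.001,87]]'
python3 - <<'E'
from h import *
snap('wrist','wrist9.png');snap('scene','scene9.png')
a=load('scene9')['img'][100:300,110:290]; 
cv2.imwrite('pics/s9.png',cv2.resize(a,None,fx=3,fy=3,interpolation=2))
E
```

```text
clock: 14.38
tool_pos: [0.6376, -0.0349, 0.1374]
orientation: [179.7, 0.0, -74.4]
force: [0.1, 0.4, -0.6]
opening: 0.0869
```

View pics/wrist9.png

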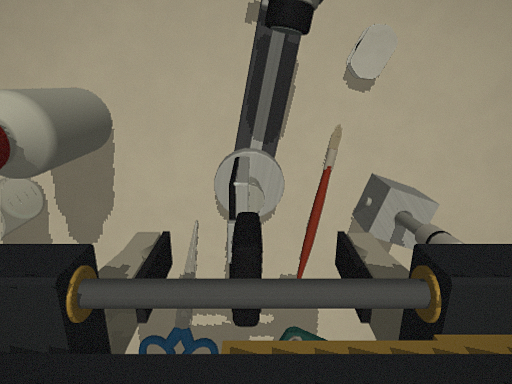

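View pics/s9.png

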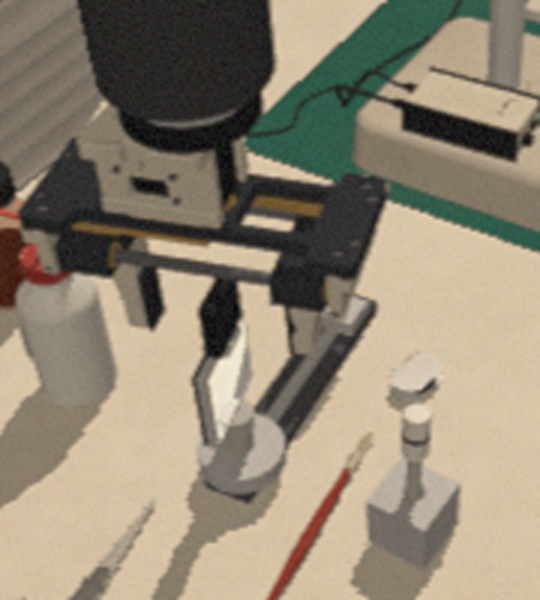

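```bash
python3 - <<'E'
from h import *
t=load('top0');s=load('scene0')
print(tri(t,(204,91),s,(125,187)))
print(ctrl.get_obs()['tool_pos'])
a=t['img'][40:120,130:260]; b=s['img'][140:270,0:160]
cv2.imwrite('pics/bt.png',cv2.resize(a,None,fx=5,fy=5)); cv2.imwrite('pics/bs.png',cv2.resize(b,None,fx=4,fy=4))
E
```

```text
(array([ 0.7956, -0.0439,  0.1213]), np.float64(0.00013223495670577673))
[ 0.63997825 -0.03476093  0.14121534]
```

View pics/bt.png

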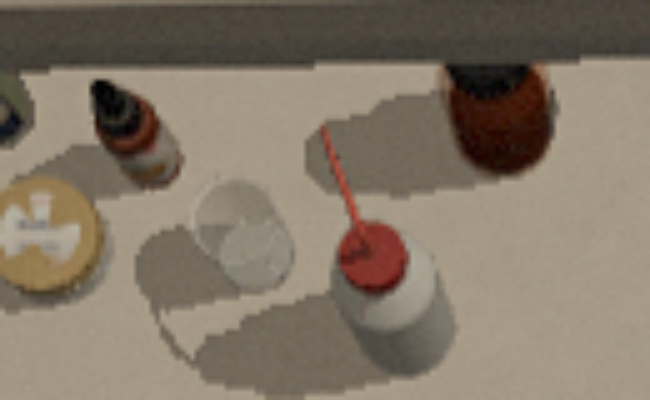

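View pics/bs.png

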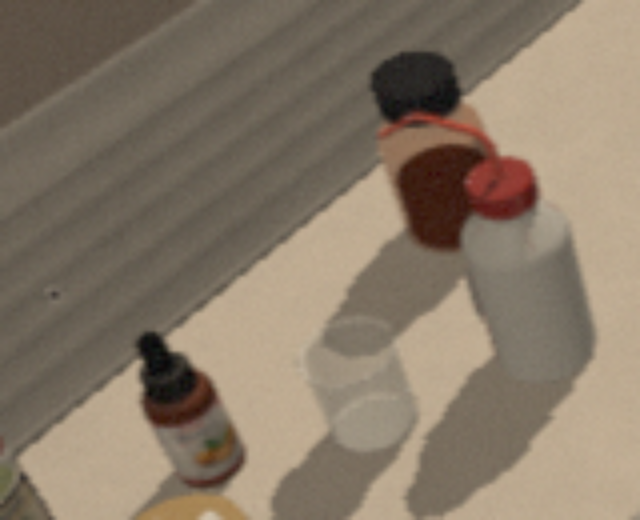

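```bash
python3 -m creep '[[0,0,0,0,60],[0,0,0,0,40],[0,0,0,0,30],[0,0,0,0,25],[0,0,0,0,20],[0,0,0,0,18],[0,0,0,0,16],[0,0,0,0,14]]'
python3 -m creep '[[0,0,0,0,10],[0,0,0,0,5],[0,0,0,0,2],[0,0,0,0,2],[0,0,0,0,2],[0,0,0,0,2],[0,0,0,0,2],[0,0,0,0,2]]'
python3 -m creep '[[0,0,0,0,2],[0,0,0,0,2],[0,0,0,0,2],[0,0,0,0,2],[0,0,0,0,2],[0,0,0,0,2],[0,0,0,0,2],[0,0,0,0,2]]'
python3 - <<'E'
from h import *
o=ctrl.get_obs(); print(o['force'],o['moment'],o['opening'],o['tool_pos'],o['orientation'])
snap('wrist','wrist10.png')
E
```

```text
clock: 15.15
tool_pos: [0.6396, -0.0347, 0.1406]
orientation: [180.0, 0.0, -74.3]
force: [0.2, -0.2, -0.4]
opening: 0.0389
clock: 15.82
tool_pos: [0.6407, -0.0343, 0.1405]
orientation: [-179.9, -0.0, -74.3]
force: [4.1, 1.9, -3.7]
opening: 0.0118
clock: 16.48
tool_pos: [0.6407, -0.0343, 0.1405]
orientation: [-179.9, -0.0, -74.3]
force: [4.9, 0.5, -2.4]
opening: 0.0119
[ 4.85999044  0.50723626 -2.43709244] [ 0.34829307 -1.43889668 -0.02207908] 0.011850458197173981 [ 0.64071854 -0.03431917  0.14053711] [-1.79890177e+02 -6.32414652e-03 -7.43290414e+01]
```

View pics/wrist10.png

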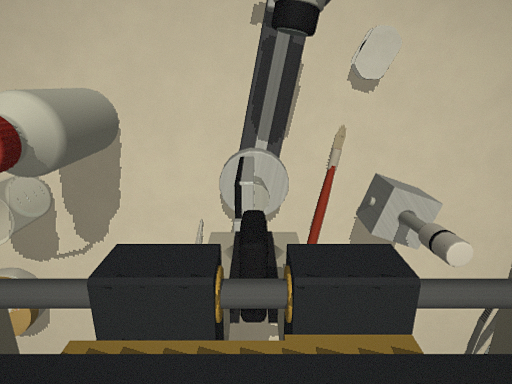

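```bash
python3 -m creep '[[0,-0.012,0,-0.02,2],[0,-0.012,0,-0.04,2],[0,-0.012,0,-0.06,2],[0,-0.012,0,-0.08,2],[0,-0.012,0,-0.1,2],[0,-0.012,0,-0.1,2],[0,-0.012,0,-0.1,2],[0,-0.012,0,-0.1,2]]'
python3 - <<'E'
from h import *
o=ctrl.get_obs(); print(o['force'],o['moment'],o['opening'],o['tool_pos'],o['orientation'])
snap('wrist','wrist11.png');snap('scene','scene11.png')
a=load('scene11')['img'][100:300,110:290]; 
cv2.imwrite('pics/s11.png',cv2.resize(a,None,fx=3,fy=3,interpolation=2))
E
```

```text
clock: 17.2
tool_pos: [0.6407, -0.0343, 0.1405]
orientation: [-180.0, 0.0, -56.5]
force: [0.5, 1.6, 0.0]
opening: 0.0118
[0.52380202 1.62566174 0.04177722] [ 0.25751577  0.02773423 -0.05981168] 0.011805827994276711 [ 0.64073927 -0.03434074  0.14052963] [-1.79999988e+02  6.10080503e-03 -5.64644046e+01]
```

View pics/s11.png

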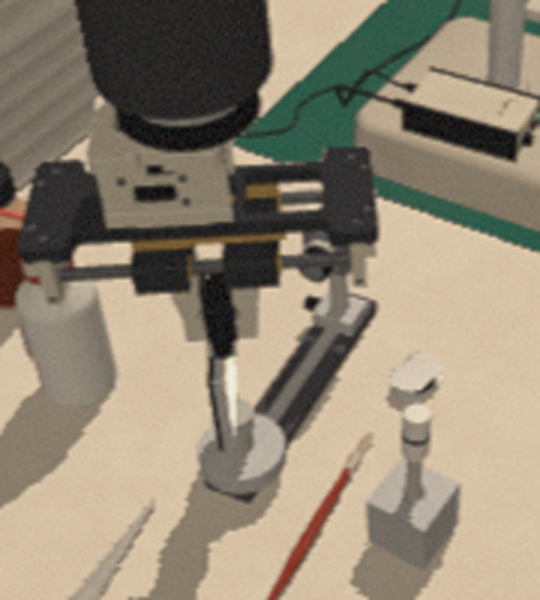

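View pics/wrist11.png

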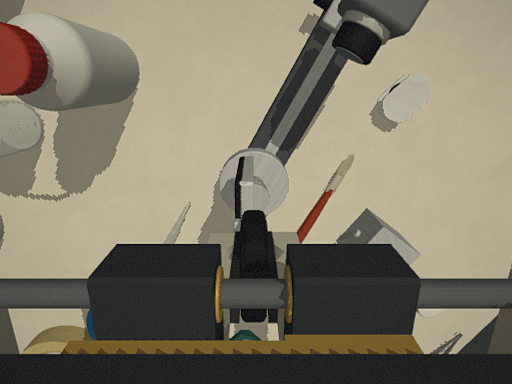

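```bash
python3 -m creep '[[0,0,0,-0.02,2],[0,0,0,-0.04,2],[0,0,0,-0.06,2],[0,0,0,-0.08,2],[0,0,0,-0.098,2],[0,0,0,-0.098,2],[0,0,0,-0.098,2],[0,0,0,-0.098,2]]'
python3 - <<'E'
from h import *
o=ctrl.get_obs(); print(o['force'],o['moment'],o['opening'],o['tool_pos'],o['orientation'])
snap('wrist','wrist12.png');snap('scene','scene12.png');snap('top','top12.png')
a=load('scene12')['img'][100:300,110:290]; 
cv2.imwrite('pics/s12.png',cv2.resize(a,None,fx=3,fy=3,interpolation=2))
cv2.imwrite('pics/c11.png',cv2.resize(load('wrist11')['img'][0:200,230:400],None,fx=3,fy=3,interpolation=2))
cv2.imwrite('pics/c10r.png',np.hstack([cv2.resize(load('wrist10')['img'][165:285,350:480],None,fx=5,fy=5,interpolation=2)]))
E
```

```text
clock: 17.97
tool_pos: [0.6407, -0.0344, 0.1405]
orientation: [180.0, 0.0, -38.8]
force: [0.6, 1.8, -0.9]
opening: 0.0117
[ 0.58182632  1.8111407  -0.92273141] [ 0.3658779   0.1741429  -0.10546065] 0.011733609529089094 [ 0.64066766 -0.03440922  0.1405292 ] [ 1.79994486e+02  8.35933883e-03 -3.88364485e+01]
```

View pics/s12.png

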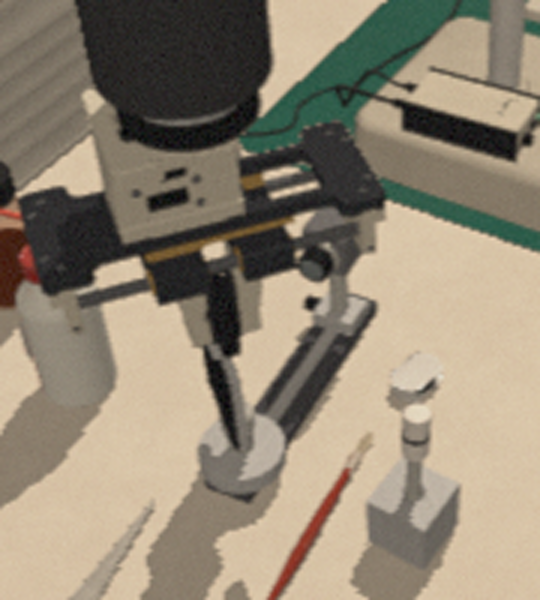

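View pics/wrist12.png

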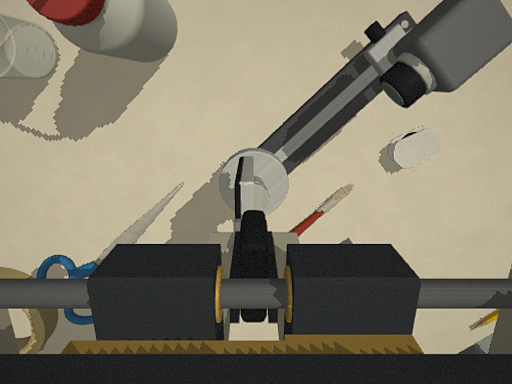

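View pics/c11.png

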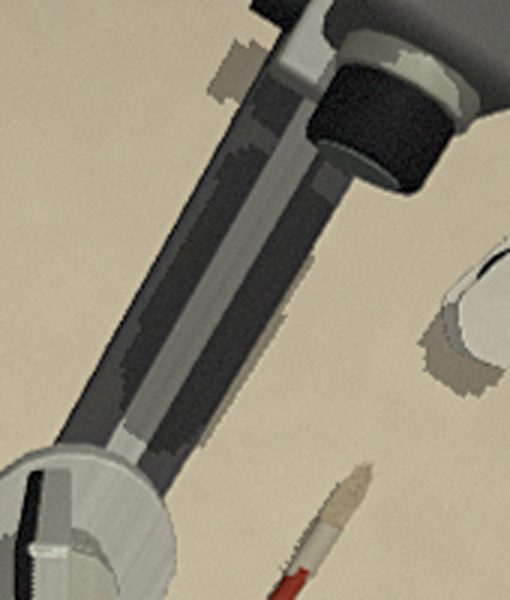

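View pics/c10r.png

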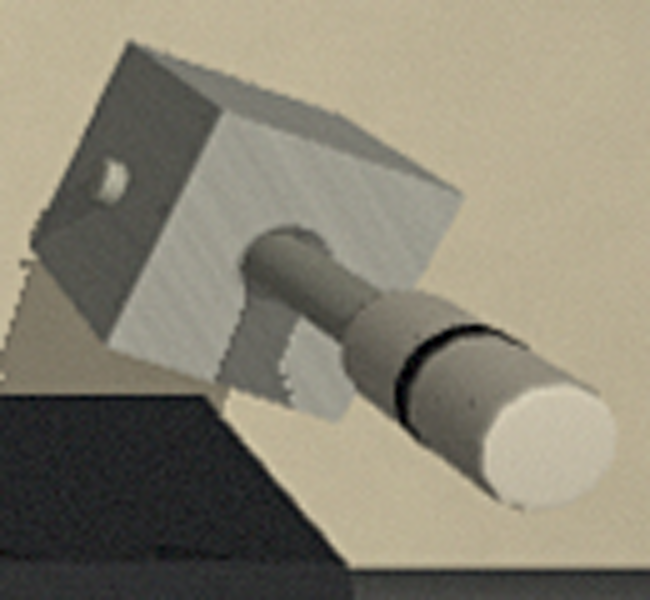

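```bash
python3 - <<'E'
from h import *
a=load('wrist7');b=load('wrist8');c=load('wrist10');d=load('wrist11')
P7=(220+172/5-.4,125+251/5-.4);P8=(310+283/5-.4,140+285/5-.4);P10=(350+549/5-.4,165+447/5-.4)
print('head',tri(a,P7,c,P10),tri(b,P8,c,P10),[onz(w,*p,.116)[:2].round(4) for w,p in((a,P7),(b,P8),(c,P10))])
print('hole10',onz(c,350+290/5-.4,165+262/5-.4,.044)[:2])
# scene ring
s=load('scene12'); u,v=110+416/3-.4,100+440/3-.4; print('scene ring',onz(s,u,v,.098), 'head',onz(s,110+418/3-.4,100+415/3-.4,.116))
D=lambda x,y:(230+x/3-.35,y/3-.35)
for p,q in [((165,490),(345,185)),((145,420),(290,165)),((60,440),(230,125))]:
    P=onz(d,*D(*p),.012);Q=onz(d,*D(*q),.012);v=Q-P;print('yaw',np.degrees(np.arctan2(v[1],v[0]))+90,P[:2],Q[:2])
# lens front
lw=onz(d,*D(357,170),.096); ax=np.array([.6407,-.0344]); v=lw[:2]-ax; print('lens11',lw,np.linalg.norm(v),np.degrees(np.arctan2(v[1],v[0])))
lw=onz(b,190+288/5-.4,212/5-.4,.088); v=lw[:2]-ax; print('lens8',lw,np.linalg.norm(v),np.degrees(np.arctan2(v[1],v[0])))
E
python3 - <<'E'
from h import *
cv2.imwrite('pics/c12.png',cv2.resize(load('pics/../wrist12'.split('../')[1])['img'][0:220,210:512],None,fx=2.6,fy=2.6,interpolation=2))
E
```

```text
head (array([ 0.5131, -0.0514,  0.1149]), np.float64(0.00014176180980493149)) (array([ 0.5132, -0.0513,  0.115 ]), np.float64(1.9148071353658493e-05)) [array([ 0.5132, -0.0517]), array([ 0.5136, -0.0516]), array([ 0.514 , -0.0517])]
hole10 [ 0.51190415 -0.04660019]
scene ring [ 0.5108772  -0.04439879  0.098     ] head [ 0.51207684 -0.04910881  0.116     ]
yaw 4.820075594233018 [ 0.62579797 -0.06217457] [ 0.6338255  -0.15737183]
yaw 4.93823391481493 [ 0.64247412 -0.07586514] [ 0.6491563  -0.15320292]
yaw 5.20903012182427 [ 0.65967062 -0.05751628] [ 0.66831009 -0.15228259]
lens11 [ 0.64886991 -0.14486035  0.096     ] 0.11076206750726579 -85.7699683948236
lens8 [ 0.64924826 -0.14645431  0.088     ] 0.11237989834762876 -85.63753864599147
```

View pics/c12.png

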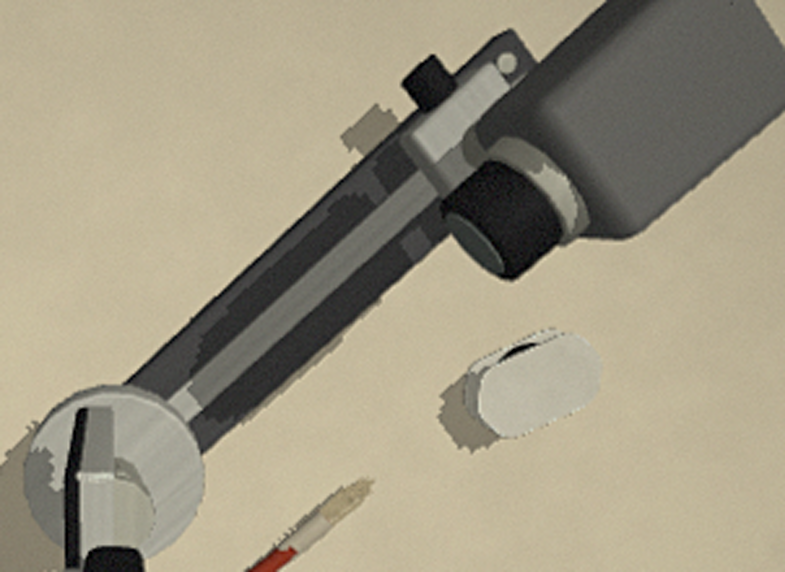

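```bash
python3 -m creep '[[0,0,0,-0.001,2],[0,0,0,-0.001,2],[0,0,0,-0.001,2],[0,0,0,-0.001,2],[0,0,0,-0.001,2],[0,0,0,-0.001,2],[0,0,0,-0.001,2],[0,0,0,-0.001,2]]'
python3 - <<'E'
from h import *
s=load('scene12');z=load('scene0')
cv2.imwrite('pics/fin.png',np.hstack([cv2.resize(x['img'][140:300,190:360],None,fx=2.3,fy=2.3) for x in (z,s)]))
E
```

```text
clock: 18.78
tool_pos: [0.6407, -0.0344, 0.1405]
orientation: [180.0, 0.0, -38.5]
force: [-1.1, 1.1, -0.8]
opening: 0.0118
```

View pics/fin.png

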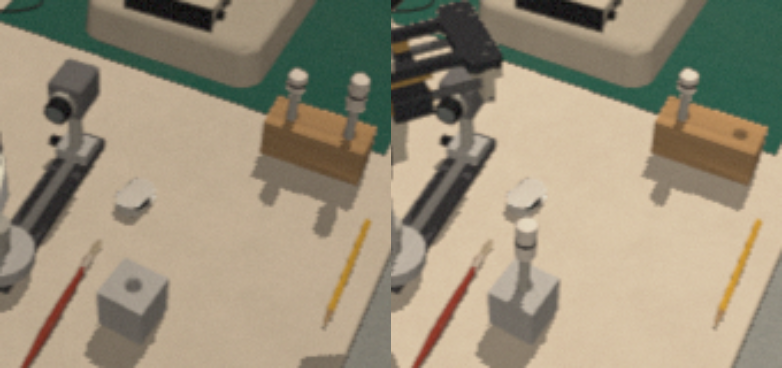

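Before and after, the short rod, loupe and brush stand where they were. The long rod stands in the socket and the grip is held steady, so I am handing in.

```bash
python3 -c "
from plant import workorder
print(workorder.close_job())"
```

```text
the job is handed in; nothing more can be done
None
```

The long rod is standing home in the socket, released. The gripper is holding the mirror about 36° (0.62 rad) from rest, and I handed the job in at 18.8 s.

**Rod:** Its head top triangulated to about 115 mm, where 116 mm means fully home. It leans about 0.07 rad in the hole's clearance, under the 0.12 limit. The fingers are well clear of it.

**Mirror:** My estimate of the needed tool yaw is -38.7° to -39.0°. The last reading was -38.5°, with about 2.3° of mirror angle to spare either way. The mirror did not slip in the fingers, and the outside force on the tool stayed under 2 N.

**Other things:** In the before and after pictures the short rod, brush and loupe had not moved, and the glass was never approached.

**Disagreements:**
- **Bench direction:** estimates varied from 4.3° to 5.9° between views. That is less than 1° of mirror angle.
- **Scene camera:** it put the socket hole about 2 mm and the rod's ring about 5 mm further in y than the wrist camera did. I used the wrist views.
- **Line of sight:** I worked it out from geometry and did not see it directly.

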